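# Hook a tote forward out of a deep desk shelf

## Task

Take the red-handled reach hook from its cork mat, drop its prong behind the front lip of the grey tote that stands deep in the desk shelf, and draw the tote straight forward until you feel it bear snugly and squarely on both rubber buffers at the shelf's front, and hold a light steady pull there for a moment, pulling gently throughout (the hook must never load the tote with more than 15 N) and moving the tote with the hook alone, never with the gripper. Then unhook, leaving the tote there, lay the hook back on its mat as it lay before and let go only once it is down; leave everything else on the desk as it is.

Things in the scene. Friction and masses are not known exactly. Their poses are not given: they have to be found in the camera images.
- hook: Reach hook, 180 g, one rigid piece. Origin: underside centre of its red handle; x along the shank to the prong, y across, z up as it lies. Handle 100 (x) x 26 (y) x 46 (z) mm, centred on the origin in x and y. An 8 mm steel shank runs ahead from it at 36 mm height to x = 180 mm, where an 8 mm round prong points straight down. It lies on the mat on its handle and prong tip.
- hook_grip (a point): Where to grip: in the middle of the hook's handle, 28 mm above its underside; grip from above across the 26 mm (y) width.
- hook_tip (a point): Lowest point of the hook's prong: 180 mm ahead of the hook origin, level with the handle's underside. The prong hangs 32 mm free below the shank's underside; its end is round.
- mat: Fixed cork mat lying on the desk, 290 (x) x 130 (y) x 4 mm; origin under its centre. The hook lies lengthwise on it, prong towards +x of the mat, and must be laid back the same way, handle and prong tip both on the mat.
- shelf: Fixed desk shelf, 280 deep (x) x 240 wide (y) x 170 mm high, open at the front (-x side). Origin: underside centre. Floor board 12 mm thick; sides 10 mm thick, 220 mm apart. The top is five steel wires running front to back, 40 mm apart, underside 163 mm high, and a cross wire (underside 162 mm) 5 mm behind the front edge.
- stopbar: Aluminium bar across the shelf's front edge, 14 (x) x 216 (y) x 44 mm, fixed on the shelf floor, axes as the shelf's. Origin: underside centre, at x = -131, z = 12 mm in the shelf's frame. It carries two rubber buffers, 18 mm across, 55 mm left and right of its middle. With the tote home on them, the tote's lip point is 13.5 to 37.5 mm beyond (+x of) this origin.
- stop_face (a point): Middle of the stop bar's far (+x) face, 34 mm above the shelf floor, midway between the buffers (7 mm beyond the bar's origin). Both buffers stick out of this face towards the tote, equally, by 4 to 28 mm: set differently each time, shown by no measured pose, so to be felt. They do not give when pulled against.
- tote: Open grey tote, 150 (x, front to back) x 160 (y) x 60 mm high, walls 5 mm, loose on the shelf floor, 0.35 to 0.65 kg, some 1 to 4 N to drag. Origin: underside centre; front (blue lip, paper label) towards -x. May start a little askew. Inside it is clear for 55 mm behind the front wall; behind that are fixed notepads up to 27 mm high.
- tote_lip (a point): Middle of the tote's front lip: top edge, 60 mm above the tote's underside, mid-thickness of the 5 mm front wall, 72.5 mm in front of the tote's centre. A blue bead stands 3 mm proud of it (colour only, not solid).
- tin: Steel lunch tin, 174 x 124 x 62 mm, loose; origin under its centre. Leave alone.
- penpot: Teal pen pot, 80 mm across, 95 mm high with pens to 150 mm, loose, on the turntable; origin under its centre. Leave alone.
- holder: Black phone holder, 90 x 75 mm foot, 112 mm high, loose; origin under its foot's centre. Leave alone.
Things that resemble listed ones, but are neither listed nor needed, are in the scene too. Of the things shaped like the tote, the grey one is meant.

How it is judged:
By the outcome, as a careful person would: the job done as asked, in the order asked, and still so for the second after the job is handed in, with the robot touching nothing.
It also fails if it takes over 66 s, if anything falls off the work surface, if the arm or the gripper's body presses on something with over 40 N, if the wrist force passes 120 N, or if a joint passes its speed limit or range.

## Robot

A 6-joint arm with a two-finger parallel gripper is mounted at the origin on the work surface. World frame = base frame: x ahead of the robot, y to its left, z up, the work surface at z = 0. Lengths are in m, angles in rad, forces in N, time in s.
With the tool pointing down it reaches from about 0.375 to 0.825 m from the base axis. Payload 5.5 kg.
Tool frame: the origin (TCP) lies between the finger pads; the fingertips stand 11 mm ahead of it and the grasp point (between the pads) lies 8 mm behind it (tips_ahead is the distance from the TCP to the fingertips, in m); x points along the fingers, z is the direction in which the jaws open and shut, and the axes are right-handed (so a half turn about x gives the same grasp; the last joint's range is limited). The gripper opens to 85 mm and grips with 20 to 120 N. Pads are 22 mm wide; open, the fingers measure 114 mm over their backs; the gripper's body (76 mm by 85 mm) begins 54 mm behind the grasp point. The pads swing forward as they close: fully open they stand 13 mm farther back than shut.
Start: joints at [1.17, 0.314, -0.047, 1.21, 0, 1.571], TCP at [0.234, 0.552, 0.211] pointing down, gripper open.
Joint ranges: [-2.67, 2.67], [-0.69, 1.73], [-1.03, 1.25], [-2.08, 2.16], [-1.42, 1.45], [-3.14, 3.14]. Speed limits (rad/s): [2.39, 2.39, 3.01, 3.14, 3.14, 3.14].

## Interface

Orientations are given as a unit quaternion [x, y, z, w].
In Python, from workcell import observe, read_camera, camera_params, finish_job, tips_ahead gives the robot as it stands.
- The arm moves only by the tool servo_tool, never from a script. Its argument "moves" is a list that holds one entry, the list of rows, each a list of 5 numbers: the shift along the world's x, y, z in mm, then the turn about the world's z in degrees, then the finger opening in mm, from 0 to 85.4. A call has 1 to 20 rows; each row shifts and turns the commanded pose from where the row before left it; what a row does not reach is not made up. A row lasts 1/12 s, in which the tool goes at most 41.7 mm and 7.16 degrees, less where a joint would pass 70% of its speed; a pose out of reach is approached as far as the arm can. A call is refused whole if a number of a shift passes 41.7 or a number of a turn 7.16, either way. A call with a gripper value outside its range is refused whole. The fingers move at their own pace and stop on an object; "force" is the grip in N (left out, the last holds). Time passes only in rows, so rows that do not move let the fingers close. It gives the time, the measured TCP pose, the force and the opening at its end, in the units of the state.
- observe(): the state, without advancing time (a new reading comes with each control period).
- read_camera(name): name is "side" or "top" or "wrist"; returns the picture (384x512x3 uint8, red, green, blue); there is no depth.
- camera_params(name): a dict with "intrinsics" (3x3 intrinsics, pixels), "extrinsics" (4x4, takes a point from camera to world coordinates); the wrist camera has in their place "hand_eye" (4x4, takes a point from camera to tool coordinates, whose origin is the TCP and whose axes are the tool frame's). Camera axes: x right, y up, looking along -z (the intrinsics and any distortion apply to the point x, -y, -z); pixel columns grow to the right and rows downward; lengths in m; the calibration is good to about 2 mm. A picture is of the moment at which its call begins: read the wrist's pose just before it. camera_params takes no time and is no camera call.
- finish_job(): hands the job in, once; it reports no verdict.
The state is a dict: "time_s": time; "q": joint angles; "joint_velocities": joint speeds; "effort": joint torques, N m; "ee_pos": TCP position; "tool_rot": TCP orientation; "ft_force": force on the tool from outside, world axes, zero at the start; "wrist_torque": the same for the moment, N m; "opening": finger opening in m.
Only numpy, scipy, OpenCV 4.12 (cv2) and the standard library are available. Lean on these libraries where they do the work, as an engineer would, in place of code of your own. Each camera call takes 0.05 s, during which the arm holds its last target. There are 200 camera calls.

## Working session

There is one attempt and no reset: what is moved stays moved. The work goes in short steps, Python scripts to look and compute and a tool call to move; the robot and the scene stay as the last step left them, time stands still between calls to the robot, and variables do not carry over. Pictures are saved under pics/ and viewed, about 8 in all and at most 12, crops included, and the job is handed in when it is done.

Besides the shell and the picture viewer there is one more tool, called after "Request:" in YAML: its name, and indented under it one key for each argument. servo_tool: Moves the arm, as the interface text tells. Its arguments: {"type":"object","properties":{"moves":{"type":"array","items":{"type":"array","items":{"type":"array","items":{"type":"number"}}}},"force":{"type":"number"}},"required":["moves"]}

```bash
mkdir -p pics
cat > h.py <<'E'
import numpy as np,cv2
from workcell import observe,read_camera,camera_params,finish_job,tips_ahead
from scipy.spatial.transform import Rotation as R
def save(n,im): cv2.imwrite(f'pics/{n}.png',cv2.cvtColor(im,cv2.COLOR_RGB2BGR))
def cam(name,s=None):
    p=camera_params(name);K=np.array(p['intrinsics'])
    if name=='wrist':
        T=np.eye(4);T[:3,:3]=R.from_quat(s['tool_rot']).as_matrix();T[:3,3]=s['ee_pos'];T=T@np.array(p['hand_eye'])
    else: T=np.array(p['extrinsics'])
    return K,T,p
def plane(c,uv,z):
    K,T,_=c;d=np.linalg.solve(K,[uv[0],uv[1],1]);d=T[:3,:3]@(d*[1,-1,-1]);o=T[:3,3];return o+d*(z-o[2])/d[2]
def proj(c,P):
    K,T,_=c;q=(np.linalg.inv(T)@np.append(P,1))[:3]*[1,-1,-1];q=K@q;return q[:2]/q[2]
E
python3 - <<'E'
from h import *
s=observe();print(s,tips_ahead)
for n in ['side','top','wrist']: 
    im=read_camera(n);save(n+'0',im);np.save(n+'0.npy',im)
    print(n,camera_params(n))
a=np.hstack([cv2.imread(f'pics/{n}0.png') for n in ['top','side']])
E
```

```text
{'time_s': 0.0, 'q': array([ 1.17001085e+00,  3.14228425e-01, -4.81057131e-02,  1.21022277e+00,
       -4.85926438e-05,  1.57078592e+00]), 'joint_velocities': array([ 0.00091155,  0.00023409, -0.00068204,  0.00199376,  0.00059512,
       -0.00162923]), 'effort': array([ 6.47110319e-04, -5.39582956e+01,  3.39753199e+01,  1.88873406e-02,
        4.14300584e-04, -2.29906419e-05]), 'ee_pos': array([0.23385067, 0.55185607, 0.20992151]), 'tool_rot': array([-0.3908281 ,  0.59002855,  0.39011201,  0.58900962]), 'ft_force': array([-0.10797944,  0.97041888, -0.08540629]), 'wrist_torque': array([-2.03036882e-02, -1.78124901e-02,  3.87432634e-05]), 'opening': 0.08508844889952387} 0.011
side {'intrinsics': array([[428.08906449,   0.        , 250.99691668],
       [  0.        , 428.08906449, 189.28655788],
       [  0.        ,   0.        ,   1.        ]]), 'extrinsics': array([[ 0.91043963,  0.31784695, -0.26471306,  0.2346423 ],
       [-0.41363776,  0.70247478, -0.57916577, -0.67117969],
       [ 0.00186817,  0.63679078,  0.77103438,  0.97663448],
       [ 0.        ,  0.        ,  0.        
[... 281 characters left out ...]
95948,  0.00339245,  0.00833796, -0.00691686],
       [ 0.00867261,  0.11491622,  0.99333733,  0.92371253],
       [ 0.        ,  0.        ,  0.        ,  1.        ]])}
wrist {'intrinsics': array([[282.90111148,   0.        , 256.99956464],
       [  0.        , 282.90111148, 194.39684913],
       [  0.        ,   0.        ,   1.        ]]), 'hand_eye': array([[ 1.79045395e-03,  2.67159688e-01, -9.63650608e-01,
        -1.63225643e-01],
       [-5.26057509e-08,  9.63652153e-01,  2.67160116e-01,
         6.71205009e-02],
       [ 9.99998397e-01, -4.78287193e-04,  1.72538886e-03,
        -3.20515106e-04],
       [ 0.00000000e+00,  0.00000000e+00,  0.00000000e+00,
         1.00000000e+00]])}
```

View pics/top0.png

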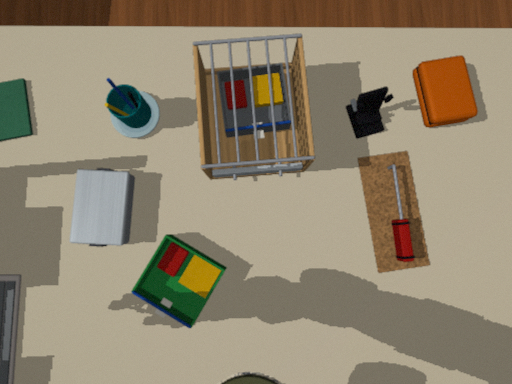

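View pics/side0.png

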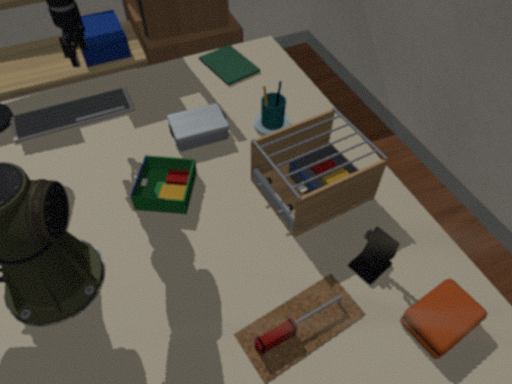

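Top view: the red hook lies on the cork mat, handle (403,240) and prong end (394,167). Tote candidates are the dark grey one in the shelf (255,100), blue lip near (258,128), and the green one on the desk (180,280). The grey one in the shelf fits the description. Next I'll confirm that in a crop and measure.

Run:
```python
from h import *
im=np.load('top0.npy');c=cam('top')
A=cv2.resize(im[25:185,185:320],None,fx=3.7,fy=3.7,interpolation=cv2.INTER_CUBIC);save('cropshelf',A)
B=cv2.resize(im[145:275,350:435],None,fx=4.5,fy=4.5,interpolation=cv2.INTER_CUBIC)
C=np.zeros((600,800,3),np.uint8);C[:A.shape[0],:A.shape[1]][:]=A[:600];w=min(800-A.shape[1],B.shape[1]);C[:585,A.shape[1]:A.shape[1]+w]=B[:585,:w]
save('crop1',C);print(A.shape,B.shape)
hsv=cv2.cvtColor(im,cv2.COLOR_RGB2HSV);H,S,V=cv2.split(hsv)
def blob(m,box):
    z=np.zeros_like(m);x0,y0,x1,y1=box;z[y0:y1,x0:x1]=m[y0:y1,x0:x1];y,x=np.nonzero(z);return np.c_[x,y].astype(np.float32)
red=(((H<8)|(H>172))&(S>150)).astype(np.uint8)
p=blob(red,(380,205,425,270));r=cv2.minAreaRect(p);bx=cv2.boxPoints(r);print('handle',r)
for z in (.027,.05):print([plane(c,q,z).round(4)[:2] for q in bx], plane(c,r[0],z).round(4))
blue=((H>105)&(H<130)&(S>120)&(V>40)).astype(np.uint8)
p=blob(blue,(210,110,300,145));print('lip n',len(p));
if len(p)>10:
    for sgn in (0,1):
        xs=p[:,0]
    l=cv2.fitLine(p,cv2.DIST_L2,0,.01,.01).ravel();print(l,xs.min(),xs.max())
    for u in (xs.min(),xs.max()):
        v=l[3]+(u-l[2])*l[1]/l[0];print((u,v),plane(c,(u,v),.073).round(4))
```

```text
(592, 500, 3) (585, 382, 3)
handle ((402.4599914550781, 240.21998596191406), (42.99209213256836, 16.68772315979004), 81.8698959350586)
[array([ 0.4818, -0.3452]), array([ 0.4876, -0.3857]), array([ 0.3859, -0.3957]), array([ 0.3803, -0.3557])] [ 0.4336 -0.3706  0.027 ]
[array([ 0.4813, -0.3365]), array([ 0.4869, -0.376 ]), array([ 0.3878, -0.3857]), array([ 0.3823, -0.3468])] [ 0.4343 -0.3613  0.05  ]
lip n 170
[ 9.9048507e-01 -1.3762015e-01  2.5877060e+02  1.2555882e+02] 226.0 290.0
(np.float32(226.0), np.float32(130.11205)) [0.6913 0.0547 0.073 ]
(np.float32(290.0), np.float32(121.21974)) [ 0.7136 -0.0966  0.073 ]
```

View pics/crop1.png

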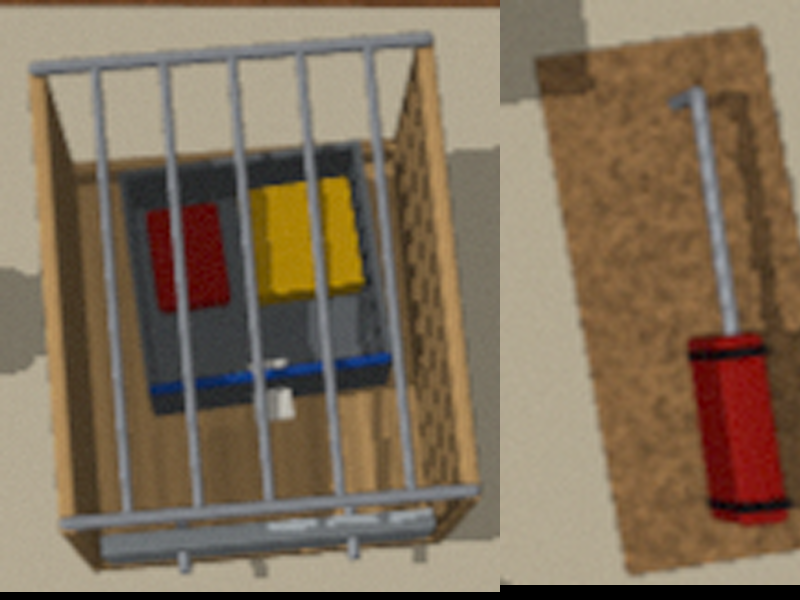

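Crop: the grey tote is in the shelf with blue lip ends at crop (152,390) and (390,357), clearly askew and grey inside, so it's the right one. The hook's prong corner is at (697,93) and the shank leaves the handle at (730,335). Shelf top corners are (65,522), (475,490), (35,68) and (430,38).

Run:
```python
from h import *
c=cam('top')
L=lambda x,y:(185+x/3.7-.5,25+y/3.7-.5); Rr=lambda x,y:(350+(x-500)/4.5-.5,145+y/4.5-.5)
def show(n,pts,z):
    P=[plane(c,q,z)[:2] for q in pts];print(n,np.round(P,4).tolist());return P
s=show('shelf FL FR BL BR',[L(65,522),L(475,490),L(35,68),L(430,38)],.168)
for a,b in((0,2),(1,3)):
    d=s[b]-s[a];print(np.degrees(np.arctan2(d[1],d[0])),np.hypot(*d))
d=s[0]-s[1];print('front yaw',np.degrees(np.arctan2(-d[0],d[1])),np.hypot(*d),'center',sum(s)/4)
l=show('lip',[L(152,390),L(390,357)],.074);d=l[0]-l[1];print('tote yaw',np.degrees(np.arctan2(-d[0],d[1])),np.hypot(*d),'mid',sum(l)/2)
h=show('prong,shank0',[Rr(697,93),Rr(730,335)],.042);d=h[0]-h[1];print('hook yaw',np.degrees(np.arctan2(d[1],d[0])),np.hypot(*d))
m=show('mat TL TR BL',[Rr(537,60),Rr(757,28),Rr(630,575)],.004);d=m[0]-m[2];print('mat yaw',np.degrees(np.arctan2(d[1],d[0])),np.hypot(*d))
show('pegs',[L(185,560),L(352,548)],.045)
```

```text
shelf FL FR BL BR [[0.59, 0.0965], [0.6091, -0.1337], [0.8577, 0.119], [0.8779, -0.1115]]
4.804024714055031 0.2686858718089036
4.718183257190032 0.26962550109072614
front yaw 4.755416166067921 0.23096393109182614 center [ 0.73367993 -0.00740988]
lip [[0.6915, 0.0556], [0.7138, -0.0963]]
tote yaw 8.372365142179413 0.1535723558573816 mid [ 0.70266698 -0.02034763]
prong,shank0 [[0.6144, -0.35], [0.4843, -0.3623]]
hook yaw 5.386064270804724 0.13066038962363932
mat TL TR BL [[0.6395, -0.2751], [0.6584, -0.4004], [0.355, -0.3174]]
mat yaw 8.457559493145068 0.28761859717591814
pegs [[0.5863, 0.035], [0.5946, -0.0735]]
```

Run:
```python
from h import *
s=observe();M=R.from_quat(s['tool_rot']).as_matrix();print(M.round(3), np.degrees(np.arctan2(M[1,2],M[0,2])))
```

```text
[[-0.    -0.921  0.39 ]
 [-0.001  0.39   0.921]
 [-1.    -0.    -0.001]] 67.0350442000539
```

Request:
servo_tool:
  moves:
    - [[22, -25, 3, 2.8, 85], [22, -25, 3, 2.8, 85], [22, -25, 3, 2.8, 85], [22, -25, 3, 2.8, 85], [22, -25, 3, 2.8, 85], [22, -25, 3, 2.8, 85], [22, -25, 3, 2.8, 85], [22, -25, 3, 2.8, 85], [22, -25, 3, 2.8, 85], [22, -25, 3, 2.8, 85], [2, -35, 0, 0, 85], [2, -35, 0, 0, 85], [2, -35, 0, 0, 85], [2, -35, 0, 0, 85], [2, -35, 0, 0, 85], [2, -35, 0, 0, 85], [2, -35, 0, 0, 85], [2, -35, 0, 0, 85], [2, -35, 0, 0, 85], [2, -35, 0, 0, 85]]

```text
time_s: 1.82
ee_pos: [0.4737, -0.0492, 0.2408]
tool_rot: [-0.521, 0.478, 0.521, 0.478]
ft_force: [0.3, 0.3, -0.4]
opening: 0.0846
```

Request:
servo_tool:
  moves:
    - [[-4, -32, 0, 0, 85], [-4, -32, 0, 0, 85], [-4, -32, 0, 0, 85], [-4, -32, 0, 0, 85], [-4, -32, 0, 0, 85], [-4, -32, 0, 0, 85], [-4, -32, 0, 0, 85], [-4, -32, -5, 0, 85], [-3, -32, -5, 0, 85], [0, -31, -10, 0, 85], [0, 0, -10, 0, 85], [0, 0, 0, 0, 85]]

```text
time_s: 2.82
ee_pos: [0.4376, -0.3668, 0.2081]
tool_rot: [-0.519, 0.478, 0.522, 0.478]
ft_force: [0.2, 0.2, -0.9]
opening: 0.0849
```

Run:
```python
from h import *
s=observe();np.save('s1.npy',s,allow_pickle=True);im=read_camera('wrist');np.save('w1.npy',im);save('w1',im)
M=R.from_quat(s['tool_rot']).as_matrix();print(s['time_s'],s['ee_pos'],np.degrees(np.arctan2(M[1,2],M[0,2])),s['q'],s['ft_force'])
```

```text
2.8167 [ 0.43759181 -0.36684273  0.20805719] 94.88533191968234 [-6.97813101e-01  2.63684756e-01 -1.20056110e-01  1.19120321e+00
  2.24335552e-04 -7.83082984e-01] [ 0.22208639  0.20398826 -0.93738532]
```

View pics/w1.png

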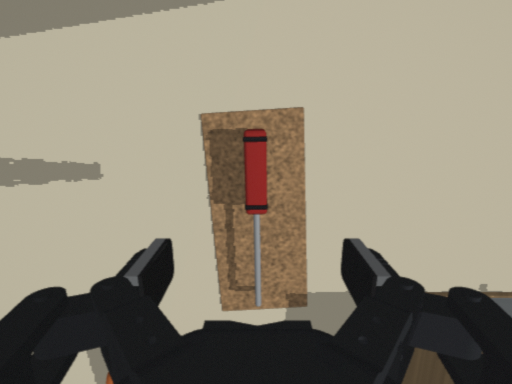

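The hook sits centred under the gripper: handle at (256,172), prong at (258,303).

Run:
```python
from h import *
s=np.load('s1.npy',allow_pickle=True).item();im=np.load('w1.npy');c=cam('wrist',s)
H,S,V=cv2.split(cv2.cvtColor(im,cv2.COLOR_RGB2HSV))
m=np.zeros(H.shape,bool);m[120:225,230:285]=(((H<10)|(H>170))&(S>130)&(V>60))[120:225,230:285]
y,x=np.nonzero(m);r=cv2.minAreaRect(np.c_[x,y].astype(np.float32));b=cv2.boxPoints(r);print(r)
for z in(.027,.05):print(np.round([plane(c,q,z)[:2] for q in b],4).tolist(),plane(c,r[0],z))
p=plane(c,(258,302),.042);a=plane(c,(256.5,216),.04);d=p-a;print('shank',a,p,np.degrees(np.arctan2(d[1],d[0])))
h=plane(c,r[0],.045);d=p-h;print('h->p',np.degrees(np.arctan2(d[1],d[0])),np.hypot(*d[:2]))
t=np.median(x[(y>135)&(y<150)]),np.median(x[(y>195)&(y<210)]);print(t)
```

```text
((254.5, 171.5), (85.0, 23.0), 90.0)
[[0.386, -0.3885], [0.3837, -0.3612], [0.4899, -0.3513], [0.4924, -0.3808]] [ 0.43586962 -0.37060984  0.027     ]
[[0.385, -0.3875], [0.3829, -0.3621], [0.482, -0.3528], [0.4843, -0.3803]] [ 0.43154208 -0.37080253  0.05      ]
shank [ 0.48901012 -0.36360839  0.04      ] [ 0.61037008 -0.35126306  0.042     ] 5.808427892656594
h->p 6.2550169966285525 0.1789525719999368
(np.float64(255.0), np.float64(256.0))
```

Request:
servo_tool:
  moves:
    - [[-3, -2, -25, 0.9, 85], [0, 0, -30, 0, 85], [0, 0, -30, 0, 85], [0, 0, -30, 0, 85], [0, 0, -25, 0, 60], [0, 0, -20, 0, 60], [0, 0, -15, 0, 60], [0, 0, -9, 0, 60], [0, 0, 0, 0, 60], [0, 0, 0, 0, 60]]
  force: 60

```text
time_s: 3.7
ee_pos: [0.4365, -0.3679, 0.0274]
tool_rot: [-0.525, 0.473, 0.525, 0.473]
ft_force: [0.2, -0.6, 0.3]
opening: 0.0599
```

Request:
servo_tool:
  moves:
    - [[0, 0, 0, 0, 35], [0, 0, 0, 0, 30], [0, 0, 0, 0, 26], [0, 0, 0, 0, 20], [0, 0, 0, 0, 15], [0, 0, 0, 0, 15], [0, 0, 0, 0, 15], [0, 0, 0, 0, 15]]
  force: 60

```text
time_s: 4.37
ee_pos: [0.4369, -0.3689, 0.0283]
tool_rot: [0.526, -0.473, -0.525, -0.474]
ft_force: [-1.9, 2.5, 7.1]
opening: 0.0219
```

Run:
```python
from h import *
s=observe();M=R.from_quat(s['tool_rot']).as_matrix();print(s['time_s'],s['ee_pos'],np.degrees(np.arctan2(M[1,2],M[0,2])),s['ft_force'],s['wrist_torque'],s['opening'])
```

```text
4.3667 [ 0.43685477 -0.36891604  0.02831198] 95.93359765618729 [-1.87768178  2.54364173  7.09622084] [ 0.4808781   0.18395337 -0.00093133] 0.021878030201644447
```

Request:
servo_tool:
  moves:
    - [[0, 0, 5, 0, 15], [0, 0, 10, 0, 15], [0, 0, 20, 0, 15], [0, 0, 30, 0, 15], [0, 0, 30, 0, 15], [0, 0, 25, 0, 15], [0, 0, 0, 0, 15], [0, 0, 0, 0, 15]]

```text
time_s: 5.03
ee_pos: [0.4372, -0.3696, 0.1491]
tool_rot: [0.527, -0.473, -0.524, -0.473]
ft_force: [0.8, 0.1, -2.6]
opening: 0.0217
```

Run:
```python
from h import *
s=observe();M=R.from_quat(s['tool_rot']).as_matrix();print(s['time_s'],s['ee_pos'],np.degrees(np.arctan2(M[1,2],M[0,2])),s['ft_force'],s['wrist_torque'],s['opening'])
im=read_camera('side');np.save('side1.npy',im);save('side1',cv2.resize(im[180:384,180:512],None,fx=2.2,fy=2.2,interpolation=cv2.INTER_CUBIC))
```

```text
5.0333 [ 0.43716276 -0.36961376  0.14905578] 95.92610298674333 [ 0.84319312  0.1391781  -2.60366511] [ 0.04828232 -0.01543283 -0.02268051] 0.021671021776603402
```

View pics/side1.png

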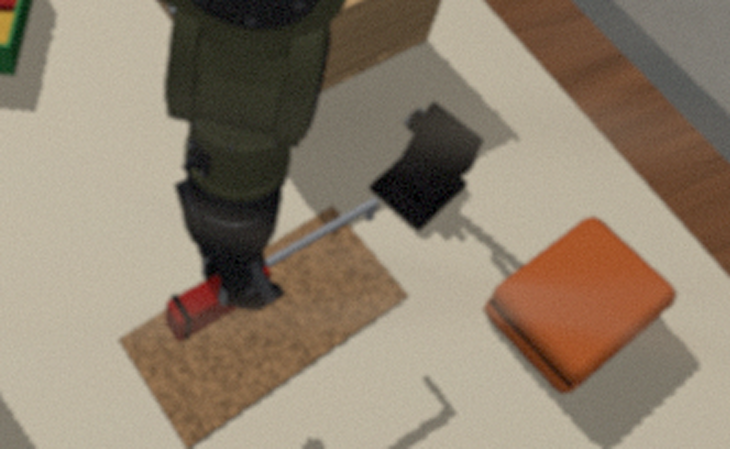

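Request:
servo_tool:
  moves:
    - [[-12, 0, 0, -0.3, 15], [-12, 0, 0, -0.3, 15], [-12, 0, 0, -0.3, 15], [-11, 0, 0, -0.3, 15], [0, 20, 0, 0, 15], [0, 30, 0, 0, 15], [0, 35, -2, 0, 15], [0, 35, -4, 0, 15], [0, 35, -4, 0, 15], [0, 35, -4, 0, 15], [0, 35, -4, 0, 15], [0, 35, -4, 0, 15], [0, 34, -4, 0, 15], [0, 20, -2, 0, 15], [0, 10, -2, 0, 15], [0, 0, 0, 0, 15], [0, 0, 0, 0, 15]]

```text
time_s: 6.5
ee_pos: [0.3882, -0.0447, 0.1166]
tool_rot: [-0.52, 0.479, 0.52, 0.478]
ft_force: [-1.2, -0.6, -2.6]
opening: 0.021
```

```bash
cat >> h.py <<'E'
def st():
    s=observe();M=R.from_quat(s['tool_rot']).as_matrix();print(round(s['time_s'],2),s['ee_pos'].round(4),'yaw',round(np.degrees(np.arctan2(M[1,2],M[0,2]))-90,2),s['ft_force'].round(2),s['wrist_torque'].round(3),round(s['opening'],4));return s
E
python3 - <<'E'
from h import *
st()
im=read_camera('top');np.save('t2.npy',im);save('t2',cv2.resize(im[25:285,170:330],None,fx=2.3*1,fy=2.3,interpolation=cv2.INTER_CUBIC))
E
```

```text
6.5 [ 0.3882 -0.0447  0.1166] yaw 4.78 [-1.19 -0.64 -2.6 ] [-0.005  0.043 -0.032] 0.021
```

View pics/t2.png

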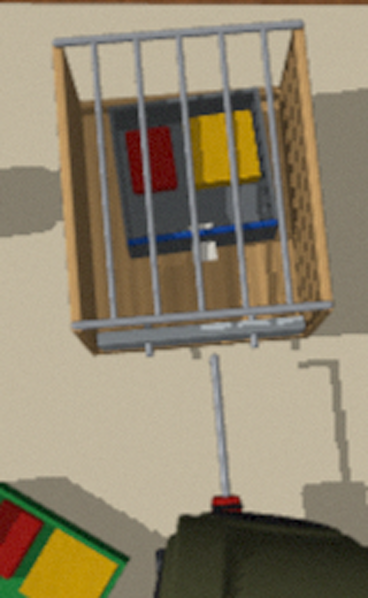

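The prong end shows at crop (214,357), just in front of the bar and short of the pegs (149,348) and (254,340). The blue lip runs from (130,243) to (276,222).

Run:
```python
from h import *
c=cam('top');f=lambda x,y:(170+x/2.3-.5,25+y/2.3-.5)
print(plane(c,f(214,357),.132),plane(c,f(223,497),.132))
l=[plane(c,f(*q),.074) for q in((130,243),(276,222))];print(l,(l[0]+l[1])/2)
```

```text
[ 0.56567745 -0.0298506   0.132     ] [ 0.43534304 -0.03816954  0.132     ]
[array([0.69089549, 0.05457541, 0.074     ]), array([ 0.71375694, -0.09535413,  0.074     ])] [ 0.70232622 -0.02038936  0.074     ]
```

Request:
servo_tool:
  moves:
    - [[8, 0.6, 0, 0, 15], [15, 1.1, 0, 0, 15], [15, 1.1, 0, 0, 15], [15, 1.1, 0, 0, 15], [15, 1.1, 0, 0, 15], [15, 1.1, 0, 0, 15], [15, 1.1, 0, 0, 15], [15, 1.1, 0, 0, 15], [15, 1.1, 0, 0, 15], [12, 1, 0, 0, 15], [7, 0.6, 0, 0, 15], [3, 0.5, 0, 0, 15], [0, 0, 0, 0, 15], [0, 0, 0, 0, 15]]

```text
time_s: 7.72
ee_pos: [0.5385, -0.0335, 0.1165]
tool_rot: [-0.52, 0.479, 0.52, 0.479]
ft_force: [-0.5, 0.2, -2.2]
opening: 0.0213
```

Run:
```python
from h import *
st()
im=read_camera('top');np.save('t3.npy',im);save('t3',cv2.resize(im[85:185,200:310],None,fx=5,fy=5,interpolation=cv2.INTER_CUBIC))
```

```text
7.72 [ 0.5385 -0.0335  0.1165] yaw 4.7 [-0.54  0.18 -2.2 ] [ 0.024  0.021 -0.01 ] 0.0213
```

View pics/t3.png

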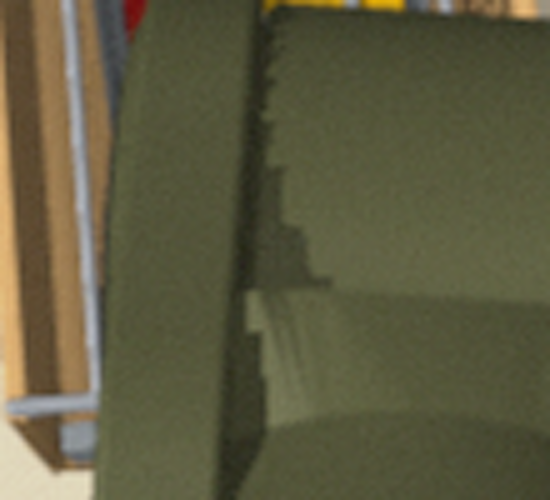

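The arm hides the prong here, so I'll descend slowly and check the force.

Request:
servo_tool:
  moves:
    - [[0, 0, -5, 0, 15], [0, 0, -6, 0, 15], [0, 0, -6, 0, 15], [0, 0, -4, 0, 15], [0, 0, -3, 0, 15], [0, 0, -1, 0, 15], [0, 0, 0, 0, 15], [0, 0, 0, 0, 15]]

```text
time_s: 8.43
ee_pos: [0.5391, -0.0331, 0.0918]
tool_rot: [0.52, -0.479, -0.52, -0.479]
ft_force: [-0.6, -0.9, -2.0]
opening: 0.0215
```

Request:
servo_tool:
  moves:
    - [[0, 0, -3, 0, 15], [0, 0, -3, 0, 15], [0, 0, -3, 0, 15], [0, 0, -2, 0, 15], [0, 0, -2, 0, 15], [0, 0, 0, 0, 15], [0, 0, 0, 0, 15]]

```text
time_s: 9.02
ee_pos: [0.539, -0.033, 0.0786]
tool_rot: [-0.52, 0.479, 0.52, 0.479]
ft_force: [0.3, -0.1, -2.1]
opening: 0.0214
```

Run:
```python
from h import *
st()
im=read_camera('side');np.save('sd3.npy',im);save('sd3',cv2.resize(im[100:240,230:390],None,fx=4,fy=4,interpolation=cv2.INTER_CUBIC))
```

```text
9.02 [ 0.539  -0.033   0.0786] yaw 4.74 [ 0.34 -0.15 -2.1 ] [ 0.026 -0.026  0.001] 0.0214
```

View pics/sd3.png

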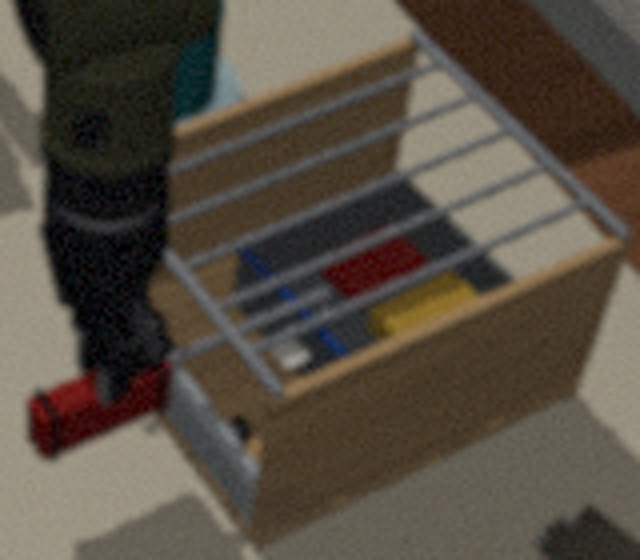

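The shank passes over the blue lip (290,292) and ends behind it at about (325,290); no vertical load. Now pulling gently along the shelf axis.

Request:
servo_tool:
  moves:
    - [[-1, -0.1, 0, 0, 15], [-1, -0.1, 0, 0, 15], [-1, -0.1, 0, 0, 15], [-1, -0.1, 0, 0, 15], [-1, -0.1, 0, 0, 15], [-1, -0.1, 0, 0, 15], [-1, -0.1, 0, 0, 15], [-1, -0.1, 0, 0, 15], [-1, -0.1, 0, 0, 15], [-1, -0.1, 0, 0, 15], [-1, -0.1, 0, 0, 15], [-1, -0.1, 0, 0, 15]]

```text
time_s: 10.07
ee_pos: [0.5272, -0.0342, 0.0789]
tool_rot: [0.52, -0.479, -0.52, -0.479]
ft_force: [2.7, -0.0, -1.6]
opening: 0.0214
```

Request:
servo_tool:
  moves:
    - [[-1, -0.1, 0, 0, 15], [-1.5, -0.1, 0, 0, 15], [-1.5, -0.1, 0, 0, 15], [-1.5, -0.1, 0, 0, 15], [-1.5, -0.1, 0, 0, 15], [-1.5, -0.1, 0, 0, 15], [-1.5, -0.1, 0, 0, 15], [-1.5, -0.1, 0, 0, 15]]

```text
time_s: 10.73
ee_pos: [0.5155, -0.0351, 0.0788]
tool_rot: [0.52, -0.479, -0.52, -0.479]
ft_force: [2.5, -0.6, -2.1]
opening: 0.0214
```

Request:
servo_tool:
  moves:
    - [[-1.5, -0.1, 0, 0, 15], [-1.5, -0.1, 0, 0, 15], [-1.5, -0.1, 0, 0, 15], [-1.5, -0.1, 0, 0, 15], [-1.5, -0.1, 0, 0, 15], [-1.5, -0.1, 0, 0, 15], [-1.5, -0.1, 0, 0, 15], [-1.5, -0.1, 0, 0, 15], [-1.5, -0.2, 0, 0, 15], [-1.5, -0.2, 0, 0, 15]]

```text
time_s: 11.57
ee_pos: [0.5004, -0.0363, 0.0788]
tool_rot: [0.52, -0.479, -0.52, -0.479]
ft_force: [2.4, -0.9, -2.3]
opening: 0.0216
```

Run:
```python
from h import *
st()
im=read_camera('side');np.save('sd4.npy',im);save('sd4',cv2.resize(im[100:240,230:390],None,fx=4,fy=4,interpolation=cv2.INTER_CUBIC))
```

```text
11.57 [ 0.5004 -0.0363  0.0788] yaw 4.74 [ 2.37 -0.93 -2.28] [ 0.061 -0.542  0.032] 0.0216
```

Request:
servo_tool:
  moves:
    - [[-1.5, -0.1, 0, 0, 15], [-1.5, -0.1, 0, 0, 15], [-1.5, -0.1, 0, 0, 15], [-1.5, -0.1, 0, 0, 15], [-1.5, -0.1, 0, 0, 15], [-1.5, -0.1, 0, 0, 15], [-1.5, -0.1, 0, 0, 15], [-1.5, -0.1, 0, 0, 15], [-1.5, -0.1, 0, 0, 15], [-1.5, -0.1, 0, 0, 15]]

```text
time_s: 12.45
ee_pos: [0.4855, -0.0373, 0.0788]
tool_rot: [0.52, -0.479, -0.52, -0.479]
ft_force: [2.4, 0.1, -2.5]
opening: 0.0213
```

Request:
servo_tool:
  moves:
    - [[-0.6, -0.1, 0, 0, 15], [-0.6, 0, 0, 0, 15], [-0.6, -0.1, 0, 0, 15], [-0.6, 0, 0, 0, 15], [-0.6, -0.1, 0, 0, 15], [-0.6, 0, 0, 0, 15], [-0.6, -0.1, 0, 0, 15], [-0.6, 0, 0, 0, 15]]

```text
time_s: 13.12
ee_pos: [0.4807, -0.0377, 0.0788]
tool_rot: [-0.52, 0.479, 0.52, 0.479]
ft_force: [2.0, 0.2, -2.5]
opening: 0.0217
```

Request:
servo_tool:
  moves:
    - [[-0.6, -0.1, 0, 0, 15], [-0.6, 0, 0, 0, 15], [-0.6, -0.1, 0, 0, 15], [-0.6, 0, 0, 0, 15], [-0.6, -0.1, 0, 0, 15], [-0.6, 0, 0, 0, 15]]

```text
time_s: 13.62
ee_pos: [0.4771, -0.038, 0.0788]
tool_rot: [0.52, -0.479, -0.52, -0.479]
ft_force: [2.6, 0.4, -2.9]
opening: 0.0216
```

Request:
servo_tool:
  moves:
    - [[-0.6, -0.1, 0, 0, 15], [-0.6, 0, 0, 0, 15], [-0.6, -0.1, 0, 0, 15], [-0.6, 0, 0, 0, 15], [-0.6, -0.1, 0, 0, 15]]

```text
time_s: 14.03
ee_pos: [0.4741, -0.0383, 0.0788]
tool_rot: [-0.52, 0.479, 0.52, 0.479]
ft_force: [2.4, 0.2, -2.5]
opening: 0.0209
```

Request:
servo_tool:
  moves:
    - [[-0.5, -0.1, 0, 0, 15], [-0.5, 0, 0, 0, 15], [-0.5, 0, 0, 0, 15], [-0.5, -0.1, 0, 0, 15]]

```text
time_s: 14.37
ee_pos: [0.4722, -0.0385, 0.0788]
tool_rot: [0.52, -0.479, -0.52, -0.479]
ft_force: [2.7, 0.8, -2.4]
opening: 0.0213
```

Run:
```python
from h import *
c=cam('side')
for n in ('side0','sd3','sd4'):
    im=np.load(n+'.npy');H,S,V=cv2.split(cv2.cvtColor(im,cv2.COLOR_RGB2HSV))
    m=((H>108)&(H<128)&(S>150)&(V>45));z=np.zeros_like(m);z[140:215,260:350]=m[140:215,260:350]
    y,x=np.nonzero(z);p=np.c_[x,y].astype(np.float32);l=cv2.fitLine(p,cv2.DIST_HUBER,0,.01,.01).ravel()
    e=[]
    for v in (y.min(),y.max()):
        u=l[2]+(v-l[3])*l[0]/l[1];e.append(plane(c,(u,v),.074))
    d=e[0]-e[1];print(n,len(y),np.round(e,4).tolist(),'yaw',np.degrees(np.arctan2(-d[0],d[1])))
st()
```

```text
side0 52 [[0.6914, 0.0482, 0.074], [0.7058, -0.0572, 0.074]] yaw 7.793988041312792
sd3 33 [[0.6906, 0.0486, 0.074], [0.7059, -0.0572, 0.074]] yaw 8.20383852397909
sd4 35 [[0.6595, 0.0455, 0.074], [0.674, -0.0622, 0.074]] yaw 7.631291864825787
14.37 [ 0.4722 -0.0385  0.0788] yaw 4.74 [ 2.65  0.77 -2.44] [ 0.107 -0.487  0.039] 0.0213
```

Request:
servo_tool:
  moves:
    - [[-0.5, -0.1, 0, 0, 15], [-0.5, 0, 0, 0, 15], [-0.5, 0, 0, 0, 15], [-0.5, -0.1, 0, 0, 15]]

```text
time_s: 14.7
ee_pos: [0.4701, -0.0386, 0.0788]
tool_rot: [-0.52, 0.479, 0.52, 0.479]
ft_force: [2.8, -0.9, -1.3]
opening: 0.0215
```

Request:
servo_tool:
  moves:
    - [[-0.5, -0.1, 0, 0, 15], [-0.5, 0, 0, 0, 15], [-0.5, 0, 0, 0, 15]]

```text
time_s: 14.95
ee_pos: [0.4687, -0.0388, 0.0788]
tool_rot: [0.52, -0.479, -0.52, -0.479]
ft_force: [3.0, 0.3, -3.0]
opening: 0.0211
```

Request:
servo_tool:
  moves:
    - [[-0.5, -0.1, 0, 0, 15], [-0.5, 0, 0, 0, 15], [-0.5, 0, 0, 0, 15], [-0.5, -0.1, 0, 0, 15]]

```text
time_s: 15.28
ee_pos: [0.4666, -0.039, 0.0788]
tool_rot: [0.52, -0.479, -0.52, -0.479]
ft_force: [3.6, 0.3, -1.6]
opening: 0.0215
```

```bash
python3 -c "
from h import *
st()"
```

```text
15.28 [ 0.4666 -0.039   0.0788] yaw 4.74 [ 3.55  0.32 -1.58] [ 0.048 -0.549  0.115] 0.0215
```

Request:
servo_tool:
  moves:
    - [[-0.5, -0.1, 0, 0, 15], [-0.5, 0, 0, 0, 15], [-0.5, 0, 0, 0, 15]]

```text
time_s: 15.53
ee_pos: [0.4651, -0.0391, 0.0788]
tool_rot: [0.52, -0.479, -0.52, -0.479]
ft_force: [1.0, 0.2, -1.3]
opening: 0.0217
```

```bash
python3 -c "
from h import *
st()"
```

```text
15.53 [ 0.4651 -0.0391  0.0788] yaw 4.73 [ 1.04  0.17 -1.3 ] [ 0.063 -0.535  0.037] 0.0217
```

Request:
servo_tool:
  moves:
    - [[-0.5, -0.1, 0, 0, 15], [-0.5, 0, 0, 0, 15], [-0.5, 0, 0, 0, 15]]

```text
time_s: 15.78
ee_pos: [0.4636, -0.0392, 0.0788]
tool_rot: [0.52, -0.479, -0.52, -0.479]
ft_force: [1.4, 0.2, -1.9]
opening: 0.0209
```

Request:
servo_tool:
  moves:
    - [[-0.5, -0.1, 0, 0, 15], [-0.5, 0, 0, 0, 15]]

```text
time_s: 15.95
ee_pos: [0.4626, -0.0393, 0.0788]
tool_rot: [0.52, -0.479, -0.52, -0.479]
ft_force: [2.2, 0.8, -2.2]
opening: 0.0216
```

```bash
python3 -c "
from h import *
st()"
```

```text
15.95 [ 0.4626 -0.0393  0.0788] yaw 4.73 [ 2.23  0.78 -2.19] [ 0.016 -0.495 -0.008] 0.0216
```

Request:
servo_tool:
  moves:
    - [[-0.5, -0.1, 0, 0, 15], [-0.5, 0, 0, 0, 15], [-0.5, 0, 0, 0, 15]]

```text
time_s: 16.2
ee_pos: [0.4612, -0.0394, 0.0788]
tool_rot: [0.52, -0.479, -0.52, -0.479]
ft_force: [2.7, -0.9, -1.7]
opening: 0.0218
```

Request:
servo_tool:
  moves:
    - [[-0.5, -0.1, 0, 0, 15], [-0.5, 0, 0, 0, 15]]

```text
time_s: 16.37
ee_pos: [0.4601, -0.0395, 0.0788]
tool_rot: [0.52, -0.479, -0.52, -0.479]
ft_force: [3.1, 0.3, -2.5]
opening: 0.0211
```

```bash
python3 -c "
from h import *
st()"
```

```text
16.37 [ 0.4601 -0.0395  0.0788] yaw 4.73 [ 3.07  0.26 -2.53] [ 0.043 -0.512 -0.076] 0.0211
```

Request:
servo_tool:
  moves:
    - [[-0.5, -0.1, 0, 0, 15], [-0.5, 0, 0, 0, 15], [-0.5, 0, 0, 0, 15]]

```text
time_s: 16.62
ee_pos: [0.459, -0.0396, 0.0789]
tool_rot: [0.52, -0.479, -0.52, -0.479]
ft_force: [3.9, -0.1, -3.6]
opening: 0.0213
```

Request:
servo_tool:
  moves:
    - [[-0.5, -0.1, 0, 0, 15], [-0.5, 0, 0, 0, 15]]

```text
time_s: 16.78
ee_pos: [0.4582, -0.0396, 0.079]
tool_rot: [0.52, -0.479, -0.52, -0.479]
ft_force: [3.7, -0.0, -3.3]
opening: 0.0212
```

```bash
python3 -c "
from h import *
st()"
```

```text
16.78 [ 0.4582 -0.0396  0.079 ] yaw 4.74 [ 3.71 -0.04 -3.32] [ 0.059 -0.755 -0.011] 0.0212
```

Torque has risen and the tool lags slightly, so this is first buffer contact. I'll keep going in small steps to square the tote.

Request:
servo_tool:
  moves:
    - [[-0.4, 0, 0, 0, 15], [-0.4, 0, 0, 0, 15], [0, 0, 0, 0, 15]]

```text
time_s: 17.03
ee_pos: [0.4569, -0.0397, 0.0788]
tool_rot: [0.52, -0.479, -0.52, -0.479]
ft_force: [3.1, -0.2, -3.1]
opening: 0.0217
```

Run:
```python
from h import *
st();im=read_camera('side');np.save('sd5.npy',im);save('sd5',cv2.resize(im[100:240,230:390],None,fx=4,fy=4,interpolation=cv2.INTER_CUBIC))
c=cam('side')
for n in ('sd4','sd5'):
    im=np.load(n+'.npy');H,S,V=cv2.split(cv2.cvtColor(im,cv2.COLOR_RGB2HSV))
    m=((H>108)&(H<128)&(S>150)&(V>45));z=np.zeros_like(m);z[140:215,245:350]=m[140:215,245:350]
    y,x=np.nonzero(z);p=np.c_[x,y].astype(np.float32);l=cv2.fitLine(p,cv2.DIST_HUBER,0,.01,.01).ravel()
    e=[]
    for v in (y.min(),y.max()):
        u=l[2]+(v-l[3])*l[0]/l[1];e.append(plane(c,(u,v),.074))
    d=e[0]-e[1];print(n,len(y),np.round(e,4).tolist(),'yaw',np.degrees(np.arctan2(-d[0],d[1])))
```

```text
17.03 [ 0.4569 -0.0397  0.0788] yaw 4.73 [ 3.1  -0.16 -3.15] [ 0.049 -0.792  0.042] 0.0217
sd4 35 [[0.6595, 0.0455, 0.074], [0.674, -0.0622, 0.074]] yaw 7.631291864825787
sd5 69 [[0.6197, 0.0466, 0.074], [0.6304, -0.0877, 0.074]] yaw 4.5631752907542005
```

View pics/sd5.png

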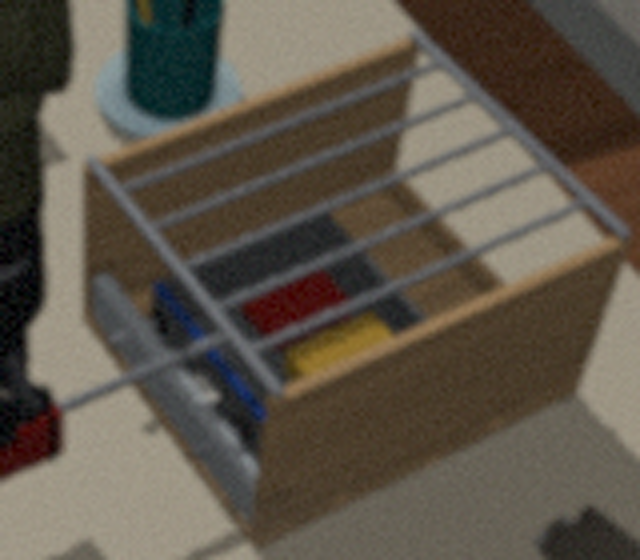

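The tote is now near the bar, with the lip running (157,287)–(262,412) and measured yaw about 4.6° against the shelf's 4.75°. I'll take up the rest until the force rises firmly.

Request:
servo_tool:
  moves:
    - [[-0.3, 0, 0, 0, 15], [-0.3, 0, 0, 0, 15], [0, 0, 0, 0, 15]]

```text
time_s: 17.33
ee_pos: [0.4564, -0.0397, 0.0788]
tool_rot: [0.52, -0.479, -0.52, -0.479]
ft_force: [4.5, -0.0, -2.0]
opening: 0.0213
```

```bash
python3 -c "
from h import *
st()"
```

```text
17.33 [ 0.4564 -0.0397  0.0788] yaw 4.74 [ 4.48 -0.   -1.98] [ 0.046 -0.872 -0.027] 0.0213
```

Request:
servo_tool:
  moves:
    - [[-0.3, 0, 0, 0, 15], [-0.3, 0, 0, 0, 15], [0, 0, 0, 0, 15]]

```text
time_s: 17.58
ee_pos: [0.4564, -0.0397, 0.079]
tool_rot: [0.521, -0.479, -0.52, -0.479]
ft_force: [6.0, 0.2, -2.9]
opening: 0.0215
```

```bash
python3 -c "
from h import *
st()"
```

```text
17.58 [ 0.4564 -0.0397  0.079 ] yaw 4.74 [ 5.97  0.16 -2.85] [ 0.049 -1.209 -0.04 ] 0.0215
```

Request:
servo_tool:
  moves:
    - [[-0.3, 0, 0, 0, 15], [0, 0, 0, 0, 15], [0, 0, 0, 0, 15], [0, 0, 0, 0, 15], [0, 0, 0, 0, 15], [0, 0, 0, 0, 15], [0, 0, 0, 0, 15], [0, 0, 0, 0, 15], [0, 0, 0, 0, 15], [0, 0, 0, 0, 15]]

```text
time_s: 18.42
ee_pos: [0.4564, -0.0396, 0.0791]
tool_rot: [0.521, -0.478, -0.52, -0.479]
ft_force: [6.3, 0.0, -4.0]
opening: 0.0216
```

Run:
```python
from h import *
st();im=read_camera('side');np.save('sd6.npy',im)
c=cam('side')
for n in ('sd5','sd6'):
    im=np.load(n+'.npy');H,S,V=cv2.split(cv2.cvtColor(im,cv2.COLOR_RGB2HSV))
    m=((H>108)&(H<128)&(S>150)&(V>45));z=np.zeros_like(m);z[140:215,245:350]=m[140:215,245:350]
    y,x=np.nonzero(z);p=np.c_[x,y].astype(np.float32);l=cv2.fitLine(p,cv2.DIST_HUBER,0,.01,.01).ravel()
    e=[]
    for v in (y.min(),y.max()):
        u=l[2]+(v-l[3])*l[0]/l[1];e.append(plane(c,(u,v),.074))
    d=e[0]-e[1];print(n,len(y),np.round(e,4).tolist(),'yaw',np.degrees(np.arctan2(-d[0],d[1])))
c2=[plane(c,(230+x/4-.5,100+y/4-.5),.166)for x,y in((93,160),(280,385))];d=c2[0]-c2[1];print('crosswire yaw',np.degrees(np.arctan2(-d[0],d[1])),c2)
c2=[plane(c,(230+x/4-.5,100+y/4-.5),.056)for x,y in((100,278),(262,470))];d=c2[0]-c2[1];print('bar yaw',np.degrees(np.arctan2(-d[0],d[1])),c2)
```

```text
18.42 [ 0.4564 -0.0396  0.0791] yaw 4.74 [ 6.27  0.02 -3.96] [ 0.05  -1.289 -0.002] 0.0216
sd5 69 [[0.6197, 0.0466, 0.074], [0.6304, -0.0877, 0.074]] yaw 4.5631752907542005
sd6 70 [[0.6198, 0.0424, 0.074], [0.6299, -0.0875, 0.074]] yaw 4.419406071865327
crosswire yaw 5.564805927874844 [array([0.58985697, 0.09549138, 0.166     ]), array([ 0.61175857, -0.1293001 ,  0.166     ])]
bar yaw 7.388310112173856 [array([0.59157349, 0.08570335, 0.056     ]), array([ 0.61751331, -0.11434173,  0.056     ])]
```

Request:
servo_tool:
  moves:
    - [[0, 0, 0, 0, 15], [0, 0, 0, 0, 15], [0, 0, 0, 0, 15], [0, 0, 0, 0, 15], [0, 0, 0, 0, 15], [0, 0, 0, 0, 15], [0, 0, 0, 0, 15], [0, 0, 0, 0, 15]]

```text
time_s: 19.13
ee_pos: [0.4564, -0.0397, 0.0791]
tool_rot: [0.521, -0.478, -0.52, -0.479]
ft_force: [6.4, 0.6, -2.6]
opening: 0.0215
```

Request:
servo_tool:
  moves:
    - [[0.5, 0, 0, 0, 15], [1, 0.1, 0, 0, 15], [1.5, 0.1, 0, 0, 15], [1.5, 0.1, 0, 0, 15], [1.5, 0.1, 0, 0, 15], [1.5, 0.1, 0, 0, 15], [0.5, 0, 0, 0, 15], [0, 0, 0, 0, 15], [0, 0, 0, 0, 15]]

```text
time_s: 19.88
ee_pos: [0.4632, -0.0391, 0.0787]
tool_rot: [-0.52, 0.479, 0.52, 0.479]
ft_force: [-0.9, -0.5, -1.4]
opening: 0.0213
```

```bash
python3 -c "
from h import *
st()"
```

```text
19.88 [ 0.4632 -0.0391  0.0787] yaw 4.74 [-0.86 -0.47 -1.37] [0.03  0.02  0.021] 0.0213
```

Request:
servo_tool:
  moves:
    - [[0, 0, 3, 0, 15], [0, 0, 6, 0, 15], [0, 0, 8, 0, 15], [0, 0, 8, 0, 15], [0, 0, 8, 0, 15], [0, 0, 5, 0, 15], [0, 0, 2, 0, 15], [0, 0, 0, 0, 15], [0, 0, 0, 0, 15]]

```text
time_s: 20.63
ee_pos: [0.4633, -0.0392, 0.1188]
tool_rot: [0.52, -0.479, -0.52, -0.479]
ft_force: [-0.3, 0.8, -1.3]
opening: 0.0215
```

Request:
servo_tool:
  moves:
    - [[-4, -0.3, 0, 0, 15], [-10, -0.8, 0, 0, 15], [-12, -1, 0, 0, 15], [-12, -1, 0, 0, 15], [-12, -1, 0, 0, 15], [-12, -1, 0, 0, 15], [-8, -0.6, 0, 0, 15], [-3, -0.3, 0, 0, 15], [0, 0, 0, 0, 15], [0, 0, 0, 0, 15]]

```text
time_s: 21.47
ee_pos: [0.3909, -0.0453, 0.1191]
tool_rot: [0.521, -0.479, -0.52, -0.479]
ft_force: [0.9, -0.8, -1.4]
opening: 0.0215
```

Run:
```python
from h import *
st();im=read_camera('top');np.save('t7.npy',im);save('t7',cv2.resize(im[25:285,170:330],None,fx=2.3*1,fy=2.3,interpolation=cv2.INTER_CUBIC))
```

```text
21.47 [ 0.3909 -0.0453  0.1191] yaw 4.72 [ 0.89 -0.81 -1.4 ] [ 0.014  0.009 -0.007] 0.0215
```

View pics/t7.png

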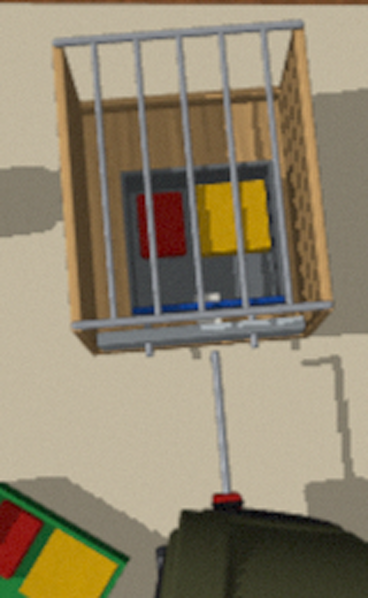

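Tote home and square: lip (133,311)–(285,298) runs parallel to the cross wire, and the hook is out. Returning the hook.

Request:
servo_tool:
  moves:
    - [[0, -10, 2, 0, 15], [0, -20, 4, 0, 15], [0, -34, 4, 0, 15], [0, -35, 4, 0, 15], [0, -35, 4, 0, 15], [0, -35, 4, 0, 15], [0, -35, 4, 0, 15], [0, -35, 4, 0, 15], [0, -35, 0, 0, 15], [0, -30, 0, 0, 15], [0, -20, 0, 0, 15], [12, 0, 0, 0.3, 15], [12, 0, 0, 0.3, 15], [12, 0, 0, 0.3, 15], [10, 0, 0, 0.3, 15], [0, 0, 0, 0, 15], [0, 0, 0, 0, 15]]

```text
time_s: 22.93
ee_pos: [0.4372, -0.3681, 0.1486]
tool_rot: [-0.526, 0.473, 0.526, 0.473]
ft_force: [0.2, 0.8, -1.2]
opening: 0.0216
```

```bash
python3 -c "
from h import *
st()"
```

```text
22.93 [ 0.4372 -0.3681  0.1486] yaw 6.07 [ 0.23  0.8  -1.25] [ 0.015  0.05  -0.008] 0.0216
```

Request:
servo_tool:
  moves:
    - [[0, -1, -10, 0, 15], [0, 0, -20, 0, 15], [0, 0, -25, 0, 15], [0, 0, -25, 0, 15], [0, 0, -20, 0, 15], [0, 0, -10, 0, 15], [0, 0, -5, 0, 15], [0, 0, 0, 0, 15], [0, 0, 0, 0, 15]]

```text
time_s: 23.68
ee_pos: [0.4367, -0.3705, 0.0345]
tool_rot: [0.526, -0.473, -0.525, -0.473]
ft_force: [-0.4, 0.4, -0.7]
opening: 0.0213
```

Request:
servo_tool:
  moves:
    - [[0, 0, -1, 0, 15], [0, 0, -1, 0, 15], [0, 0, -1, 0, 15], [0, 0, -0.5, 0, 15], [0, 0, -0.5, 0, 15], [0, 0, 0, 0, 15]]

```text
time_s: 24.18
ee_pos: [0.4364, -0.3702, 0.0298]
tool_rot: [0.525, -0.473, -0.525, -0.473]
ft_force: [0.1, 0.1, -0.5]
opening: 0.0213
```

```bash
python3 -c "
from h import *
st()"
```

```text
24.18 [ 0.4364 -0.3702  0.0298] yaw 5.94 [ 0.13  0.1  -0.49] [-0.007  0.024 -0.038] 0.0213
```

Request:
servo_tool:
  moves:
    - [[0, 0, -0.5, 0, 15], [0, 0, -0.5, 0, 15], [0, 0, -0.5, 0, 15], [0, 0, 0, 0, 15]]

```text
time_s: 24.52
ee_pos: [0.4364, -0.3702, 0.0285]
tool_rot: [0.525, -0.473, -0.525, -0.473]
ft_force: [-0.9, 1.3, 0.4]
opening: 0.0215
```

```bash
python3 -c "
from h import *
st()"
```

```text
24.52 [ 0.4364 -0.3702  0.0285] yaw 5.94 [-0.86  1.34  0.4 ] [ 0.142  0.223 -0.023] 0.0215
```

Request:
servo_tool:
  moves:
    - [[0, 0, -0.4, 0, 15], [0, 0, -0.4, 0, 15], [0, 0, 0, 0, 15]]

```text
time_s: 24.77
ee_pos: [0.4364, -0.3702, 0.0283]
tool_rot: [0.525, -0.473, -0.525, -0.473]
ft_force: [-3.6, 2.2, 8.0]
opening: 0.0212
```

```bash
python3 -c "
from h import *
st()"
```

```text
24.77 [ 0.4364 -0.3702  0.0283] yaw 5.94 [-3.64  2.22  8.05] [ 0.5    0.594 -0.006] 0.0212
```

Down: 8 N of support at the original height (0.0283). Opening slowly, then rising.

Request:
servo_tool:
  moves:
    - [[0, 0, 0, 0, 24], [0, 0, 0, 0, 27], [0, 0, 0, 0, 30], [0, 0, 0, 0, 35], [0, 0, 0, 0, 45], [0, 0, 0, 0, 55], [0, 0, 0, 0, 65], [0, 0, 0, 0, 65]]
  force: 20

```text
time_s: 25.43
ee_pos: [0.4364, -0.3702, 0.0274]
tool_rot: [-0.525, 0.473, 0.525, 0.473]
ft_force: [-0.6, 0.8, 0.2]
opening: 0.0649
```

Request:
servo_tool:
  moves:
    - [[0, 0, 5, 0, 65], [0, 0, 15, 0, 65], [0, 0, 30, 0, 65], [0, 0, 35, 0, 65], [0, 0, 35, 0, 65], [0, 0, 35, 0, 65], [0, 0, 20, 0, 65], [-15, 25, 5, 0, 65], [-5, 40, 0, 0, 65], [0, 40, 0, 0, 65], [0, 40, 0, 0, 65], [0, 40, 0, 0, 65], [0, 30, 0, 0, 65], [0, 0, 0, 0, 65], [0, 0, 0, 0, 65]]

```text
time_s: 26.68
ee_pos: [0.4165, -0.1539, 0.2082]
tool_rot: [0.526, -0.473, -0.526, -0.473]
ft_force: [0.0, -0.6, 0.4]
opening: 0.0648
```

Run:
```python
from h import *
st();im=read_camera('top');np.save('t8.npy',im);save('t8',cv2.resize(im,None,fx=1.5,fy=1.5,interpolation=cv2.INTER_CUBIC))
o=np.load('top0.npy');c=cam('top')
for i in(o,im):
    H,S,V=cv2.split(cv2.cvtColor(i,cv2.COLOR_RGB2HSV));m=(((H<8)|(H>172))&(S>150));z=np.zeros_like(m);z[205:270,380:425]=m[205:270,380:425]
    y,x=np.nonzero(z);print(len(y),cv2.minAreaRect(np.c_[x,y].astype(np.float32)))
```

```text
26.68 [ 0.4165 -0.1539  0.2082] yaw 6.12 [ 0.04 -0.61  0.36] [ 0.037 -0.021  0.027] 0.0648
662 ((402.4599914550781, 240.21998596191406), (42.99209213256836, 16.68772315979004), 81.8698959350586)
1 ((406.0, 219.0), (0.0, 0.0), 0.0)
```

View pics/t8.png

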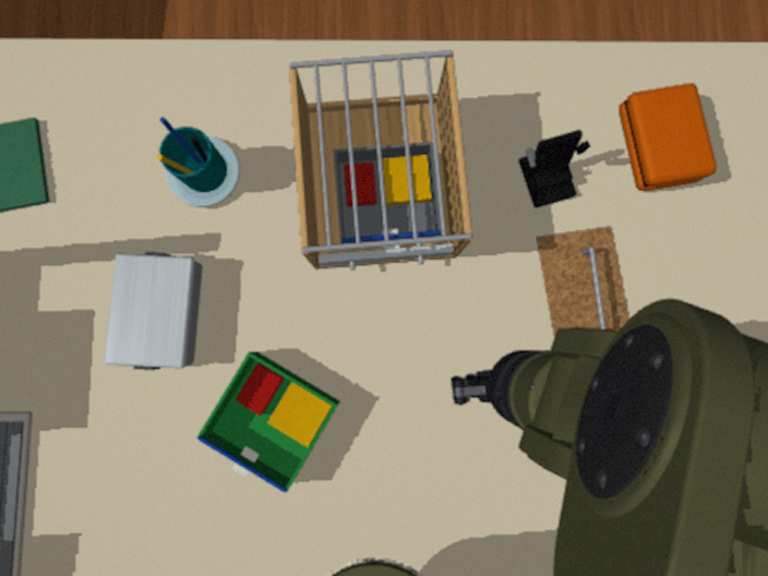

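The shank and prong end (590,250), i.e. (393,167) in the raw image, are back where they started and everything else is in place. The elbow hides the handle, so I'll check it numerically in the side view.

Run:
```python
from h import *
im=read_camera('side');o=np.load('side0.npy')
for i in(o,im):
    H,S,V=cv2.split(cv2.cvtColor(i,cv2.COLOR_RGB2HSV));m=(((H<8)|(H>172))&(S>150));z=np.zeros_like(m);z[305:365,240:310]=m[305:365,240:310]
    y,x=np.nonzero(z);print(len(y),cv2.minAreaRect(np.c_[x,y].astype(np.float32)))
save('fin',np.hstack([o[240:384,220:390],im[240:384,220:390]]).repeat(2,0).repeat(2,1))
```

```text
562 ((275.0330505371094, 336.75946044921875), (16.511859893798828, 45.16478729248047), 60.945396423339844)
544 ((275.23577880859375, 336.9041748046875), (16.339815139770508, 45.132442474365234), 59.74356460571289)
```

View pics/fin.png

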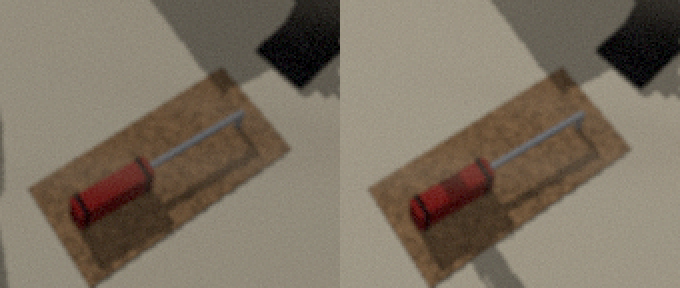

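The hook lies as before (left before, right after): its handle matches within 0.3 px. Handing in.

```bash
python3 -c "
from h import *
print(finish_job())"
```

```text
the job is handed in; nothing more can be done
None
```

The grey tote now rests on both front buffers, and the hook is back on its mat. I handed the job in at about 27 s of the 66 s allowed.

- **Pull:** I dropped the prong behind the grey tote's lip. Dragging it took about 2.5 N. I pulled until the force rose to about 6 N and the arm stopped moving, then held that for about 1.5 s. The highest pull I read was 6.4 N, but forces were only reported at the end of each move.
- **Tote position:** The lip sits about 23 mm beyond the stop bar's origin, inside the 13.5–37.5 mm range. The last side view, taken during the hold, put the tote at 4.4° against 4.75° for the shelf. After unhooking, the lip still ran parallel to the shelf's cross wire in the top view.
- **Hook:** I let go only after it was down, at its original height. Afterwards its handle matched the starting side picture to 0.3 px.
- **Other objects:** The tin, pen pot, phone holder and green tote look unmoved.
- **Disagreements and gaps:**
    - My rough reading of the stop bar's angle from the side view was 7.4°, which disagreed. I put that down to poorly picked points, since the cross wire and the shelf's corners read 4.75–5.6°.
    - The arm hid the hook's handle in the last top view, so I relied on the side camera for it.

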